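# Stir the clay beads and put the stick away

### The job

Take the green-handled wooden stirring stick out of the tool stand and, with its foot low among the beads in the white bowl, stir round and round the bowl, a couple of full turns or more in either direction and well out from the middle, until at least four of the five beads lie clearly away from where they started. Then stand the stick foot down in the blue jar and let go; all the beads must stay in the bowl.

Things in the scene. Friction and masses are not known exactly. Their poses are not given: they have to be found in the camera images.
- stick: Wooden stirring stick, 180 mm long, 60 g, upright in one of the stand's two holes. Round pale shaft 16 mm thick; its upper 60 mm is a round green grip 22 mm thick. Origin: centre of the foot (lower end), 10 mm above the table at the start; z runs up the stick; x at the start runs along the stand's row of holes. Pull it straight up.
- stand: Fixed wooden block, 190 (x) x 60 (y) x 55 mm high, origin at the centre of its underside. Two holes 110 mm apart along its x, 20 mm wide, 45 mm deep. In the other hole stands a tool of like size with steel shaft, black grip and wire loop, which is not wanted.
- bowl_in (a point): Centre of the flat inner floor of the white round bowl with the beads, 8 mm above the table, z up. Bowl fixed; rim 55 mm above the table, 156 mm across outside, wall 6 mm, inner radius 66 mm near the floor. The beads start in a ring about 38 mm from the centre, so the middle (radius 20 mm) is free to lower the stick into.
- jar_in (a point): Centre of the inner floor of the blue round jar, 8 mm above the table. The jar is fixed; rim 90 mm above the table, inner radius 36 mm, outer diameter 84 mm. It starts empty. A stick let go in it leans against the rim.
- bead0: Terracotta clay bead, a ball 26 mm in diameter, 20 g, lying loose on the bowl's floor. Origin: its centre.
- bead1: Terracotta clay bead, a ball 26 mm in diameter, 20 g, lying loose on the bowl's floor. Origin: its centre.
- bead2: Blue clay bead, a ball 26 mm in diameter, 20 g, lying loose on the bowl's floor. Origin: its centre.
- bead3: Blue clay bead, a ball 26 mm in diameter, 20 g, lying loose on the bowl's floor. Origin: its centre.
- bead4: Blue clay bead, a ball 26 mm in diameter, 20 g, lying loose on the bowl's floor. Origin: its centre.
Not all that is in view belongs to the job. What is shaped like the bead0 but yellow is not meant.

How it is judged (in metres and radians):
On the way, in this order (a step that is already met when the one before it is completed fails the run):
1. the stick is lifted clear of the stand (height (world z) of stick above 0.065 m), for 0.1 s.
2. the stick's foot is low in the bowl (within 22 mm of its floor), on one side of the middle (the +x side of the bowl's own frame, 15 mm or more out) (z of stick in the frame of bowl_in between -0.01 and 0.022 m and horizontal distance between stick and bowl_in below 0.068 m and x of stick in the frame of bowl_in above 0.015 m), for 0.05 s.
3. the foot, still low, passes a flank (15 mm or more out) (z of stick in the frame of bowl_in between -0.01 and 0.022 m and horizontal distance between stick and bowl_in below 0.068 m and x of stick in the frame of bowl_in between -0.015 and 0.015 m and (y of stick in the frame of bowl_in above 0.015 m or y of stick in the frame of bowl_in below -0.015 m)), for 0.05 s.
4. the foot, still low, reaches the opposite side (-x of the bowl's frame, 15 mm or more out) (z of stick in the frame of bowl_in between -0.01 and 0.022 m and horizontal distance between stick and bowl_in below 0.068 m and x of stick in the frame of bowl_in below -0.015 m), for 0.05 s.
5. the foot, still low, passes a flank again (all of step 3), for 0.05 s.
6. the foot, still low, comes back to the first side, and at least four of the five beads lie more than 25 mm from where they started (all of step 2 and (distance of each of bead0, bead1, bead2, bead3 from where it was at the start of the episode above 0.025 m or distance of each of bead0, bead1, bead2, bead4 from where it was at the start of the episode above 0.025 m or distance of each of bead0, bead1, bead3, bead4 from where it was at the start of the episode above 0.025 m or distance of each of bead0, bead2, bead3, bead4 from where it was at the start of the episode above 0.025 m or distance of each of bead1, bead2, bead3, bead4 from where it was at the start of the episode above 0.025 m)), for 0.05 s.
At the end, for the whole second after the job is handed in: The stick stands foot down in the blue jar, its foot within 37 mm of the jar's middle and less than 20 mm above its floor, leaning less than 45 degrees, at rest and released; all five beads are in the bowl (within 75 mm of its middle, less than 45 mm above its floor) (horizontal distance between stick and jar_in below 0.037 m and z of stick in the frame of jar_in below 0.02 m and angle between stick's own z axis and vertical below 0.8 rad and linear speed of stick below 0.03 m/s and horizontal distance between each of bead0, bead1, bead2, bead3, bead4 and bowl_in below 0.075 m and z of each of bead0, bead1, bead2, bead3, bead4 in the frame of bowl_in below 0.045 m); the robot touches nothing.
It fails at once if a bead leaves the bowl (horizontal distance between any of bead0, bead1, bead2, bead3, bead4 and bowl_in above 0.085 m).
It also fails if it takes over 72 s, if anything falls off the work surface, if the arm or the gripper's body presses on something with over 40 N, if the wrist force passes 120 N, or if a joint passes its speed limit or range.

### The arm

A 6-joint arm with a two-finger parallel gripper is mounted at the origin on the work surface. World frame = base frame: x ahead of the robot, y to its left, z up, the work surface at z = 0. Lengths are in mm, angles in degrees, forces in N, time in s.
With the tool pointing down it reaches from about 350 to 875 mm from the base axis. Payload 15.5 kg.
Tool frame: the origin (TCP) lies on the centre line of the jaws, within the pads' length; the fingertips stand 22 mm ahead of it and the grasp point (between the pads) lies 3 mm ahead of it (env.tip_extent is the distance from the TCP to the fingertips, in mm); z points along the fingers, y is the line along which they close (so a half turn about z gives the same grasp; the last joint's range is limited). The gripper opens to 85 mm and grips with 20 to 120 N. Pads are 22 mm wide; open, the fingers measure 114 mm over their backs; the gripper's body (76 mm by 85 mm) begins 54 mm behind the grasp point. The pads swing forward as they close: fully open they stand 13 mm farther back than shut.
Start: joints at [63.684, 28.281, 77.091, -0, 74.628, -5.472], TCP at [222.388, 584.098, 253.277] pointing down, gripper open.
Joint ranges: [-166.48, 166.48], [-47.26, 123.95], [12.59, 153.08], [-70.14, 250.14], [6.76, 159.57], [-176.63, 176.63]. Speed limits (degrees/s): [108.29, 108.29, 147.25, 172.46, 172.46, 172.46].

### API

Orientations are given as a 3x3 rotation matrix whose columns are the frame's x, y, z axes.
In Python, from station import env, eyes gives the robot as it stands. The module is installed in compiled form; this text tells all that it offers.
- The arm moves only by the tool play_rows, never from a script. Its argument "series" is a list of rows, each an object of numbers: "dx", "dy", "dz": the shift along the tool's x, y, z in m; "wx", "wy", "wz": the turn, a rotation vector about the tool's x, y, z in units of 10 degrees (1.0 is 10 degrees). A call has 1 to 5 rows; each row is the pose to reach, as a shift and turn from the pose commanded when the call began, along the tool's axes at that moment; what a row does not reach only later rows make up. A row lasts 1/8 s, in which the tool goes at most 62.5 mm and 10.7 degrees, less where a joint would pass 70% of its speed; a pose out of reach is approached as far as the arm can. A call with a gripper value outside its range is refused whole. "fingers" is the finger opening in m, from 0 to 0.0854, set as the call begins (left out, the last holds). The fingers move at their own pace and stop on an object; the grip force is fixed at half the most. Time passes only in rows, so rows that repeat a pose let the fingers close. It gives the time, the measured TCP pose, the force, the opening and the grip force at its end, in the units of the state.
- env.get_state(): the state, without advancing time (a new reading comes with each control period).
- eyes.camera(name): name is "scene" or "top"; returns (picture, depth): 480x640x3 uint8, red, green, blue; 480x640 float32, mm along the optical axis (not along the pixel's ray), 0 where there is no reading.
- eyes.camera_info(name): a dict with "intrinsics" (3x3 intrinsics, pixels), "eye" and "rotation" of the camera in the world. Camera axes: x right, y up, looking along -z (the intrinsics and any distortion apply to the point x, -y, -z); pixel columns grow to the right and rows downward; lengths in mm; the calibration is good to about 2 mm. A picture is of the moment at which its call begins. camera_info takes no time and is no camera call.
- env.job_done(): hands the job in; it is judged then, once.
The state is a dict: "time": time; "q": joint angles; "joint_vel": joint speeds; "effort": joint torques, N m; "tcp_pos": TCP position; "tool_rot": TCP orientation; "contact_force": force on the tool from outside, world axes, zero at the start; "moment": the same for the moment, N m; "grip_width": finger opening in mm; "grasp_force": force on a finger pad.
Only numpy, scipy, OpenCV 4.12 (cv2) and the standard library are available. Lean on these libraries where they do the work, as an engineer would, in place of code of your own. Each camera call takes 0.05 s, during which the arm holds its last target. There are 200 camera calls.

## Working session

There is one attempt and no reset: what is moved stays moved. The work goes in short steps, Python scripts to look and compute and a tool call to move; the robot and the scene stay as the last step left them, time stands still between calls to the robot, and variables do not carry over. Pictures are saved under pics/ and viewed, at most 10 in all, crops included, and the job is handed in when it is done.

Besides the shell and the picture viewer there is one more tool, called after "Call:" as name(argument=value, ...) on one line, values as JSON. play_rows: Moves the arm, as the interface text tells. Its arguments: {"type":"object","properties":{"series":{"type":"array","items":{"type":"object","properties":{"dx":{"type":"number"},"dy":{"type":"number"},"dz":{"type":"number"},"wx":{"type":"number"},"wy":{"type":"number"},"wz":{"type":"number"}}}},"fingers":{"type":"number"}},"required":["series"]}

```bash
mkdir -p pics
cat > h.py <<'E'
import numpy as np, cv2
from station import env, eyes
def snap(n, save=None):
    im,d=eyes.camera(n)
    if save: cv2.imwrite(f'pics/{save}.png',cv2.cvtColor(im,cv2.COLOR_RGB2BGR))
    return im,d
def ray(n,u,v):
    i=eyes.camera_info(n);K=np.array(i['intrinsics']);R=np.array(i['rotation'])
    p=np.linalg.solve(K,np.array([u,v,1.0]))
    return np.array(i['eye']),R@np.array([p[0],-p[1],-p[2]])
def onplane(n,u,v,z):
    e,d=ray(n,u,v); return e+d*(z-e[2])/d[2]
def cloud(n,D):
    i=eyes.camera_info(n);K=np.array(i['intrinsics']);R=np.array(i['rotation'])
    v,u=np.mgrid[:480,:640]; P=np.stack([u,v,np.ones_like(u)],-1)@np.linalg.inv(K).T
    P=P*np.array([1,-1,-1])*D[...,None]
    return P@R.T+np.array(i['eye'])
E
python3 - <<'E'
from h import *
for n in('scene','top'):
    im,d=snap(n,n+'0'); np.savez(f'{n}0.npz',im=im,d=d); print(n,eyes.camera_info(n))
s=env.get_state();print(s['time'],s['tcp_pos'],s['tool_rot'],s['grip_width'])
E
```

```text
scene {'intrinsics': array([[536.55769322,   0.        , 326.27148624],
       [  0.        , 536.55769322, 239.30548362],
       [  0.        ,   0.        ,   1.        ]]), 'eye': array([1070.94022592,  609.98028834,  656.07095338]), 'rotation': array([[-0.74673701, -0.40714922,  0.52594043],
       [ 0.66485976, -0.43483963,  0.60735163],
       [-0.018583  ,  0.80320857,  0.59540798]])}
top {'intrinsics': array([[603.17760596,   0.        , 325.96384659],
       [  0.        , 603.17760596, 239.69561579],
       [  0.        ,   0.        ,   1.        ]]), 'eye': array([ 461.26757067,  -21.55082461, 1019.76344384]), 'rotation': array([[-2.10339870e-02,  9.96648974e-01, -7.90467884e-02],
       [-9.99776427e-01, -2.11389349e-02, -4.91017991e-04],
       [-2.16033749e-03,  7.90187876e-02,  9.96870786e-01]])}
0.1 [222.26213853 583.816736   252.74541016] [[-9.34541313e-01  3.55854321e-01 -4.85584251e-04]
 [ 3.55854642e-01  9.34540749e-01 -1.03071408e-03]
 [ 8.70142105e-05 -1.13604230e-03 -9.99999351e-01]] 85.45363737378555
```

View pics/scene0.png

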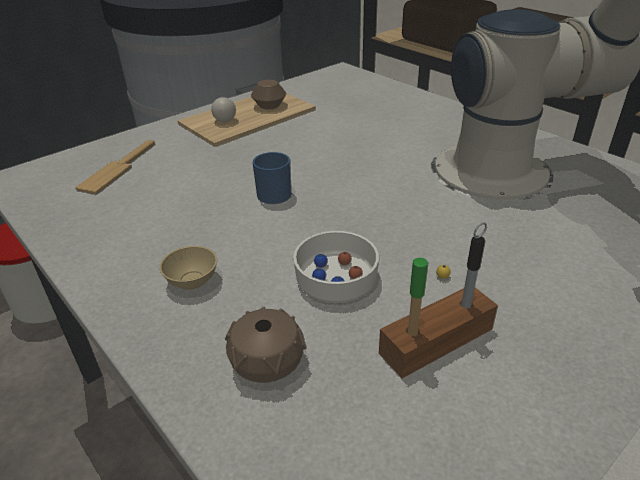

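View pics/top0.png

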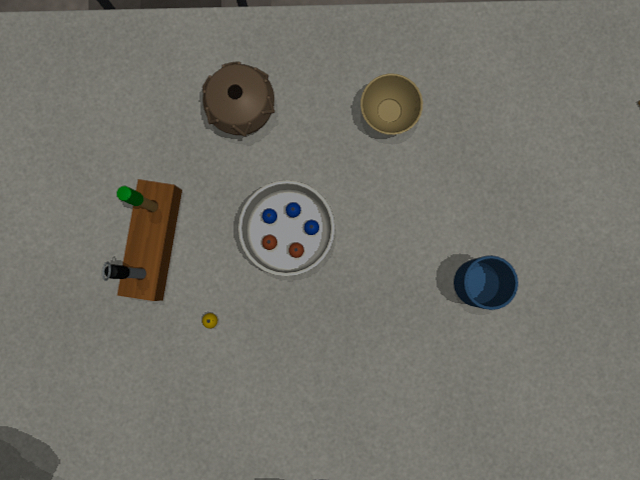

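The scene view shows the green grip at about (418,275), the bowl at (337,265), the jar at (272,178) and the stand at (440,330). In the top view, the grip's upper end is at (124,193), the bowl at (287,229) and the jar at (487,282). Next I'll measure them.

Run:
```python
from h import *
def fit(P):
    P=P[:,:2];A=np.c_[2*P,np.ones(len(P))];s=np.linalg.lstsq(A,(P**2).sum(1),rcond=None)[0]
    return s[:2],np.sqrt(s[2]+s[:2]@s[:2])
for n in('scene','top'):
    z=np.load(n+'0.npz');im,d=z['im'],z['d'];P=cloud(n,d);hsv=cv2.cvtColor(im,cv2.COLOR_RGB2HSV);H,S,V=[hsv[...,k].astype(int) for k in range(3)]
    ok=d>0;Z=P[...,2]
    print(n,'table z',np.median(Z[ok&(abs(Z)<15)]))
    g=ok&(H>45)&(H<75)&(S>120)&(Z>60)
    G=P[g];print('green n',g.sum(),'z',G[:,2].min(),G[:,2].max())
    top=G[G[:,2]>G[:,2].max()-4];print(' top face',len(top),top.mean(0))
    for a in range(130,192,12):
        q=G[abs(G[:,2]-a)<6]
        if len(q)>8: print('  z',a,q.mean(0)[:2],len(q))
    if n=='top':
        m=cv2.inRange(hsv,(45,120,30),(75,255,255));c=max(cv2.findContours(m,0,2)[0],key=cv2.contourArea);print(' rect',cv2.boundingRect(c),cv2.minAreaRect(c))
    # bowl rim: near bowl, z about 55
    for nm,c0,h,R in(('bowl',(287,229),55,120),('jar',(487,282),90,80)):
        c=onplane('top',*c0,h)[:2]
        m=ok&(abs(Z-h)<4)&(np.hypot(P[...,0]-c[0],P[...,1]-c[1])<R)
        Q=P[m];cc,r=fit(Q)
        for _ in range(3):
            e=np.hypot(*(Q[:,:2]-cc).T)-r;Q=Q[abs(e)<6];cc,r=fit(Q)
        print(' ',nm,len(Q),'centre',cc.round(1),'r',r.round(1),'z',np.median(Q[:,2]).round(1))
    # stand top
    if n=='top':
        m=ok&(abs(Z-55)<5)&(H<20)&(S>90);pts=P[m][:,:2].astype(np.float32);c=onplane('top',150,240,55)[:2]
        pts=pts[np.hypot(*(pts-c).T)<140];print(' stand',len(pts),cv2.minAreaRect(pts),np.median(Z[m]))
    for nm,lo,hi in(('blue',(110,120,30),(125,255,255)),('red',(0,110,40),(12,255,255))):
        m=cv2.inRange(hsv,lo,hi)
        if n=='top':
            for c in cv2.findContours(m,0,2)[0]:
                if 60<cv2.contourArea(c)<600:
                    (u,v),r=cv2.minEnclosingCircle(c);print('  bead',nm,(round(u),round(v)),onplane(n,u,v,21).round(1))
```

```text
scene table z 0.07657577844372554
green n 391 z 131.41323854582788 191.58589289931257
 top face 111 [600.54112447 262.03925822 189.82733779]
  z 130 [607.06115884 265.37867689] 17
  z 142 [606.24740727 266.08745477] 68
  z 154 [605.8829305 266.56228  ] 66
  z 166 [605.72968991 266.55410775] 58
  z 178 [604.98754568 267.86427992] 55
  z 190 [601.14548071 262.62742775] 127
  bowl 730 centre [560.3  45.7] r 74.6 z 54.3
  jar 209 centre [ 465.6 -270. ] r 39.5 z 89.1
top table z -0.3697597127353447
green n 349 z 121.86633668804075 192.76760260355468
 top face 98 [598.94592162 258.92191261 190.22084568]
  z 130 [594.09079898 253.01483281] 12
  z 142 [588.63142708 253.3840802 ] 36
  z 154 [595.00929715 252.32571016] 42
  z 166 [591.84996632 252.76867344] 39
  z 178 [592.6237666  252.37899681] 40
  z 190 [598.11382694 258.3585933 ] 179
 rect (117, 186, 26, 20) ((129.8000030517578, 195.90000915527344), (27.280027389526367, 14.310833930969238), 26.56505012512207)
  bowl 1071 centre [559.   43.3] r 74.3 z 54.3
  jar 533 centre [ 464.5 -272. ] r 39.2 z 89.2
 stand 3828 ((544.9406127929688, 269.0177307128906), (60.7283821105957, 190.00538635253906), 80.1902084350586) 54.50963242137851
  bead red (296, 250) [524.8  29.   21. ]
  bead red (269, 242) [538.7  73.6  21. ]
```

Call:
play_rows(series=[{"dx":-0.047,"dy":-0.017,"wz":-0.42},{"dx":-0.094,"dy":-0.034,"wz":-0.84},{"dx":-0.14,"dy":-0.051,"wz":-1.25},{"dx":-0.187,"dy":-0.067,"wz":-1.67},{"dx":-0.234,"dy":-0.084,"wz":-2.085}])

```text
$.series[0]: bad value
```

Call:
play_rows(series=[{"dx":-0.047,"dy":-0.017,"dz":0,"wx":0,"wy":0,"wz":-0.42},{"dx":-0.094,"dy":-0.034,"dz":0,"wx":0,"wy":0,"wz":-0.84},{"dx":-0.14,"dy":-0.051,"dz":0,"wx":0,"wy":0,"wz":-1.25},{"dx":-0.187,"dy":-0.067,"dz":0,"wx":0,"wy":0,"wz":-1.67},{"dx":-0.234,"dy":-0.084,"dz":0,"wx":0,"wy":0,"wz":-2.085}])

```text
time: 0.72
tcp_pos: [412.2, 421.1, 253.0]
tool_rot: [[-1.0, -0.003, -0.0], [-0.003, 1.0, -0.0], [0.0, -0.0, -1.0]]
contact_force: [0.7, 1.1, -1.0]
grip_width: 85.2
grasp_force: 0.0
```

Call:
play_rows(series=[{"dx":-0.045,"dy":-0.039,"dz":0,"wx":0,"wy":0,"wz":0},{"dx":-0.09,"dy":-0.078,"dz":0,"wx":0,"wy":0,"wz":0},{"dx":-0.135,"dy":-0.117,"dz":0,"wx":0,"wy":0,"wz":0},{"dx":-0.188,"dy":-0.162,"dz":0,"wx":0,"wy":0,"wz":0},{"dx":-0.188,"dy":-0.162,"dz":0,"wx":0,"wy":0,"wz":0}])

```text
time: 1.35
tcp_pos: [601.8, 257.3, 252.6]
tool_rot: [[-1.0, 0.004, 0.0], [0.004, 1.0, -0.001], [-0.0, -0.001, -1.0]]
contact_force: [0.7, 0.7, 0.1]
grip_width: 85.4
grasp_force: 0.0
```

Run:
```python
from h import *
for _ in range(1):
    s=env.get_state();print(s['time'],s['tcp_pos'].round(2),s['tool_rot'].round(4).tolist(),s['q'].round(1),s['joint_vel'].round(1))
im,d=snap('scene','s1');print(env.get_state()['tcp_pos'])
```

```text
1.35 [601.76 257.31 252.62] [[-1.0, 0.0037, 0.0001], [0.0037, 1.0, -0.0006], [-0.0001, -0.0006, -1.0]] [ 17.9  30.7  72.6  -0.   76.6 -71.8] [-0.8  0.8 -1.4  1.1  1.8 -2. ]
[600.79986865 258.2796881  252.62094716]
```

View pics/s1.png

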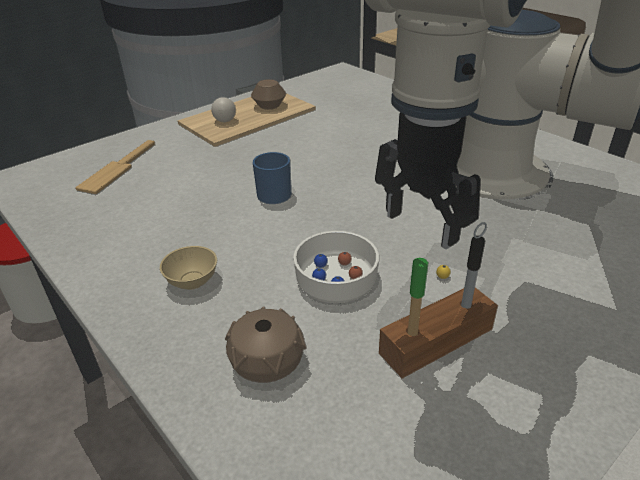

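The open fingers, at pixels (390,210) and (452,240), straddle the grip's axis above (420,262). That matches the measured position, so I'll descend.

Call:
play_rows(series=[{"dx":0,"dy":0,"dz":0.02,"wx":0,"wy":0,"wz":0},{"dx":0,"dy":0,"dz":0.045,"wx":0,"wy":0,"wz":0},{"dx":0,"dy":0,"dz":0.07,"wx":0,"wy":0,"wz":0},{"dx":0,"dy":0,"dz":0.09,"wx":0,"wy":0,"wz":0},{"dx":0,"dy":0,"dz":0.09,"wx":0,"wy":0,"wz":0}])

```text
time: 2.02
tcp_pos: [597.4, 261.0, 161.9]
tool_rot: [[-1.0, -0.001, -0.003], [-0.001, 1.0, -0.001], [0.003, -0.001, -1.0]]
contact_force: [0.2, -0.1, -0.2]
grip_width: 85.6
grasp_force: 0.0
```

Run:
```python
from h import *
im,d=snap('top','t1');snap('scene','s2');s=env.get_state();print(s['time'],s['tcp_pos'],s['contact_force'])
a=cv2.imread('pics/s2.png')[150:400,300:560];b=cv2.imread('pics/t1.png')[130:310,60:320]
cv2.imwrite('pics/c2.png',np.vstack([cv2.resize(a,(600,300)),cv2.resize(b,(600,300))]))
```

```text
2.125 [598.84536395 261.05685198 163.91198092] [-0.57597968  0.71498884 -0.20135032]
```

View pics/c2.png

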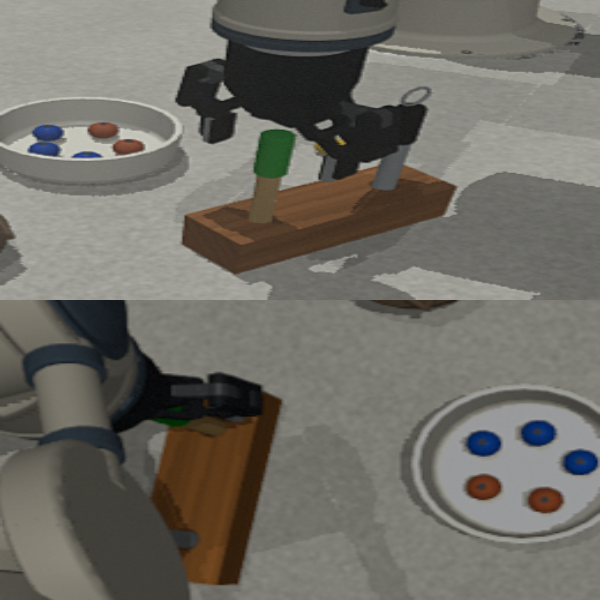

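The stick stands midway between the pads, at crop pixel (272,155), and nothing is touching. I'll close the fingers.

Call:
play_rows(series=[{"dx":0,"dy":0,"dz":0,"wx":0,"wy":0,"wz":0},{"dx":0,"dy":0,"dz":0,"wx":0,"wy":0,"wz":0},{"dx":0,"dy":0,"dz":0,"wx":0,"wy":0,"wz":0},{"dx":0,"dy":0,"dz":0,"wx":0,"wy":0,"wz":0},{"dx":0,"dy":0,"dz":0,"wx":0,"wy":0,"wz":0}], fingers=0.0)

```text
time: 2.75
tcp_pos: [599.4, 260.4, 163.7]
tool_rot: [[-1.0, -0.0, 0.001], [-0.0, 1.0, 0.0], [-0.001, 0.0, -1.0]]
contact_force: [0.1, 0.3, 6.8]
grip_width: 20.5
grasp_force: 58.5
```

Call:
play_rows(series=[{"dx":0,"dy":0,"dz":-0.015,"wx":0,"wy":0,"wz":0},{"dx":0,"dy":0,"dz":-0.035,"wx":0,"wy":0,"wz":0},{"dx":0,"dy":0,"dz":-0.06,"wx":0,"wy":0,"wz":0},{"dx":0,"dy":0,"dz":-0.085,"wx":0,"wy":0,"wz":0},{"dx":0,"dy":0,"dz":-0.1,"wx":0,"wy":0,"wz":0}])

```text
time: 3.38
tcp_pos: [599.5, 260.5, 265.3]
tool_rot: [[-1.0, -0.0, 0.002], [-0.0, 1.0, 0.001], [-0.002, 0.001, -1.0]]
contact_force: [0.5, -0.3, -1.6]
grip_width: 20.3
grasp_force: 58.6
```

Run:
```python
from h import *
im,d=snap('scene','s3');s=env.get_state();print(s['time'],s['tcp_pos'].round(1),s['contact_force'],s['grip_width'])
hsv=cv2.cvtColor(im,cv2.COLOR_RGB2HSV);P=cloud('scene',d)
T=s['tcp_pos'];near=(d>0)&(np.hypot(P[...,0]-T[0],P[...,1]-T[1])<30)&(P[...,2]>60)&(P[...,2]<235)
Q=P[near]
for z in range(90,235,15):
    q=Q[abs(Q[:,2]-z)<7]
    if len(q)>5: print(z,q.mean(0)[:2].round(1),len(q),q[:,2].min().round(1))
e=np.array(eyes.camera_info('scene')['eye'])[:2]-T[:2];print('dir to cam',e/np.linalg.norm(e))
cv2.imwrite('pics/c3.png',cv2.resize(cv2.imread('pics/s3.png')[80:380,270:570],(600,600)))
```

```text
3.425 [600.  260.6 266.7] [1.04873984 0.4004762  1.69410143] 20.33030739213516
120 [604. 265.] 74 113.4
135 [604.3 265.1] 81 128.1
150 [604.6 264.9] 81 143.1
165 [604.3 265.2] 88 158.0
180 [604.1 264.8] 89 173.3
195 [603.9 265. ] 91 188.0
210 [603.9 265. ] 94 203.3
225 [604.1 265.1] 93 218.1
dir to cam [0.80315351 0.59577214]
```

View pics/c3.png

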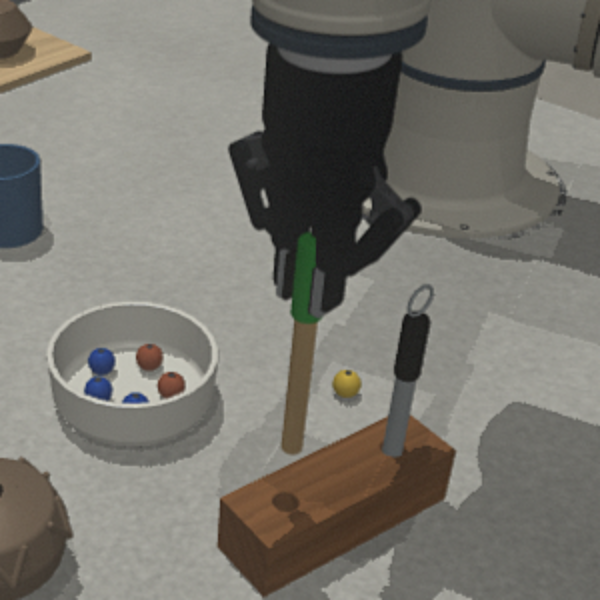

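Call:
play_rows(series=[{"dx":0.006,"dy":-0.03,"dz":0,"wx":0,"wy":0,"wz":0},{"dx":0.016,"dy":-0.086,"dz":0,"wx":0,"wy":0,"wz":0},{"dx":0.026,"dy":-0.142,"dz":0,"wx":0,"wy":0,"wz":0},{"dx":0.036,"dy":-0.194,"dz":0,"wx":0,"wy":0,"wz":0},{"dx":0.04,"dy":-0.216,"dz":0,"wx":0,"wy":0,"wz":0}])

```text
time: 4.05
tcp_pos: [558.3, 41.9, 263.0]
tool_rot: [[-1.0, 0.002, -0.001], [0.002, 1.0, -0.0], [0.001, -0.0, -1.0]]
contact_force: [0.6, 0.5, 0.6]
grip_width: 20.7
grasp_force: 58.8
```

Run:
```python
from h import *
for _ in range(3):
    im,d=snap('scene','s4');s=env.get_state();print(s['time'],s['tcp_pos'].round(1),s['grip_width'])
hsv=cv2.cvtColor(im,cv2.COLOR_RGB2HSV);P=cloud('scene',d);print(s['tool_rot'].round(4).tolist())
T=s['tcp_pos'];near=(d>0)&(np.hypot(P[...,0]-T[0],P[...,1]-T[1])<25)&(P[...,2]>75)&(P[...,2]<235)
Q=P[near]
for z in range(120,235,20):
    q=Q[abs(Q[:,2]-z)<7]
    if len(q)>5: print(z,q.mean(0)[:2].round(1),len(q))
print(Q[:,2].min())
e=np.array(eyes.camera_info('scene')['eye'])[:2]-T[:2];print('dir to cam',e/np.linalg.norm(e))
```

```text
4.1 [558.2  40.6 263. ] 20.555231971056507
4.15 [558.7  42.2 263. ] 20.626166294623207
4.2 [559.   43.6 263.1] 20.795887067052305
[[-1.0, 0.0018, -0.0006], [0.0018, 1.0, 0.0001], [0.0006, 0.0001, -1.0]]
120 [562.2  47.1] 60
140 [562.8  47.4] 59
160 [562.7  47.5] 62
180 [562.6  47.5] 63
200 [562.4  47.8] 65
220 [562.5  48. ] 67
109.73004187878553
dir to cam [0.67055194 0.74186259]
```

Call:
play_rows(series=[{"dx":0,"dy":0,"dz":0.015,"wx":0,"wy":0,"wz":0},{"dx":0,"dy":0,"dz":0.04,"wx":0,"wy":0,"wz":0},{"dx":0,"dy":0,"dz":0.065,"wx":0,"wy":0,"wz":0},{"dx":0,"dy":0,"dz":0.085,"wx":0,"wy":0,"wz":0},{"dx":0,"dy":0,"dz":0.093,"wx":0,"wy":0,"wz":0}])

```text
time: 4.82
tcp_pos: [558.4, 45.3, 168.3]
tool_rot: [[-1.0, -0.001, -0.003], [-0.001, 1.0, 0.0], [0.003, 0.0, -1.0]]
contact_force: [0.0, -0.1, 0.3]
grip_width: 20.5
grasp_force: 58.8
```

Run:
```python
from h import *
im,d=snap('scene');s=env.get_state();print(s['time'],s['tcp_pos'].round(1),s['contact_force'],s['grip_width'])
im,d=snap('top','t2')
cv2.imwrite('pics/c4.png',cv2.resize(cv2.imread('pics/t2.png')[160:300,200:370],(680,560)))
```

```text
4.875 [558.4  45.2 168.2] [ 0.19507257 -0.94952362 -1.20280255] 20.571943501125343
```

View pics/c4.png

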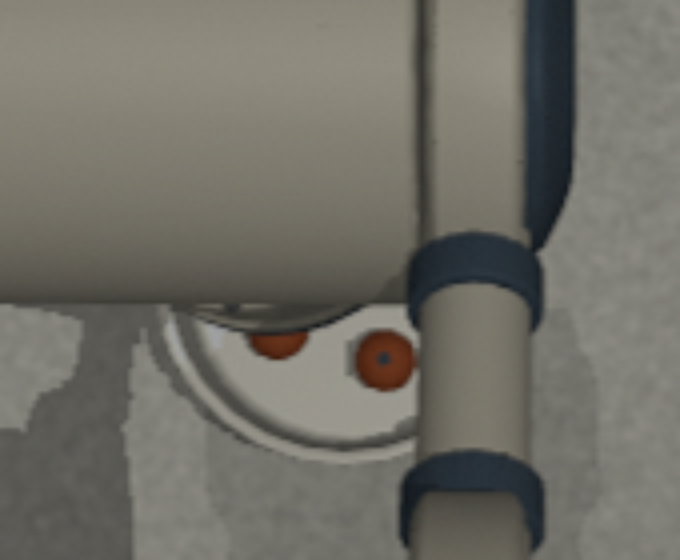

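The stick is in the free middle of the bowl, with the red beads visible at crop pixels (278,340) and (384,360). I'll start stirring at a radius of 42 mm.

Call:
play_rows(series=[{"dx":0,"dy":0.02,"dz":0,"wx":0,"wy":0,"wz":0},{"dx":0,"dy":0.042,"dz":0,"wx":0,"wy":0,"wz":0},{"dx":0.021,"dy":0.0365,"dz":0,"wx":0,"wy":0,"wz":0},{"dx":0.0365,"dy":0.021,"dz":0,"wx":0,"wy":0,"wz":0},{"dx":0.042,"dy":0,"dz":0,"wx":0,"wy":0,"wz":0}])

```text
time: 5.55
tcp_pos: [517.7, 45.5, 171.4]
tool_rot: [[-1.0, -0.001, 0.003], [-0.001, 1.0, 0.0], [-0.003, 0.0, -1.0]]
contact_force: [4.7, 0.9, -0.4]
grip_width: 20.6
grasp_force: 58.8
```

Call:
play_rows(series=[{"dx":-0.008,"dy":-0.025,"dz":0,"wx":0,"wy":0,"wz":0},{"dx":-0.029,"dy":-0.04,"dz":0,"wx":0,"wy":0,"wz":0},{"dx":-0.055,"dy":-0.04,"dz":0,"wx":0,"wy":0,"wz":0},{"dx":-0.076,"dy":-0.025,"dz":0,"wx":0,"wy":0,"wz":0},{"dx":-0.084,"dy":0,"dz":0,"wx":0,"wy":0,"wz":0}])

```text
time: 6.18
tcp_pos: [602.7, 45.6, 171.0]
tool_rot: [[-1.0, 0.001, 0.002], [0.001, 1.0, 0.0], [-0.002, 0.0, -1.0]]
contact_force: [0.2, 0.1, -0.3]
grip_width: 20.4
grasp_force: 59.1
```

```bash
cat > chk.py <<'E'
import sys
from h import *
im,d=snap('scene',sys.argv[1]);s=env.get_state();T=s['tcp_pos'];print(s['time'],T.round(1),s['contact_force'].round(1),s['grip_width'].round(1))
P=cloud('scene',d);near=(d>0)&(np.hypot(P[...,0]-T[0],P[...,1]-T[1])<35)&(P[...,2]>62)&(P[...,2]<T[2]-20)
Q=P[near]
for z in range(70,150,20):
    q=Q[abs(Q[:,2]-z)<7]
    if len(q)>5: print('stick surface z',z,q.mean(0)[:2].round(1),len(q))
hsv=cv2.cvtColor(im,cv2.COLOR_RGB2HSV)
for nm,lo,hi in(('blue',(112,150,40),(128,255,255)),('red',(0,110,40),(12,255,255))):
    m=cv2.inRange(hsv,lo,hi);m[:200]=0;m[330:]=0;m[:,:285]=0;m[:,390:]=0
    for c in cv2.findContours(m,0,2)[0]:
        if cv2.contourArea(c)>15:
            (u,v),r=cv2.minEnclosingCircle(c);p=onplane('scene',u,v,21);print(nm,(round(u),round(v)),(p[:2]-[559.5,44.5]).round(0),cv2.contourArea(c))
E
python3 chk.py s5
python3 - <<'E'
import cv2
a=cv2.resize(cv2.imread('pics/s5.png')[140:320,240:480],(800,600));cv2.imwrite('pics/c5.png',a)
E
```

```text
Traceback (most recent call last):
  File "chk.py", line 3, in <module>
    im,d=snap('scene',sys.argv[1]);s=env.get_state();T=s['tcp_pos'];print(s['time'],T.round(1),s['contact_force'].round(1),s['grip_width'].round(1))
                                                                                                                           ^^^^^^^^^^^^^^^^^^^^^
AttributeError: 'float' object has no attribute 'round'
```

View pics/c5.png

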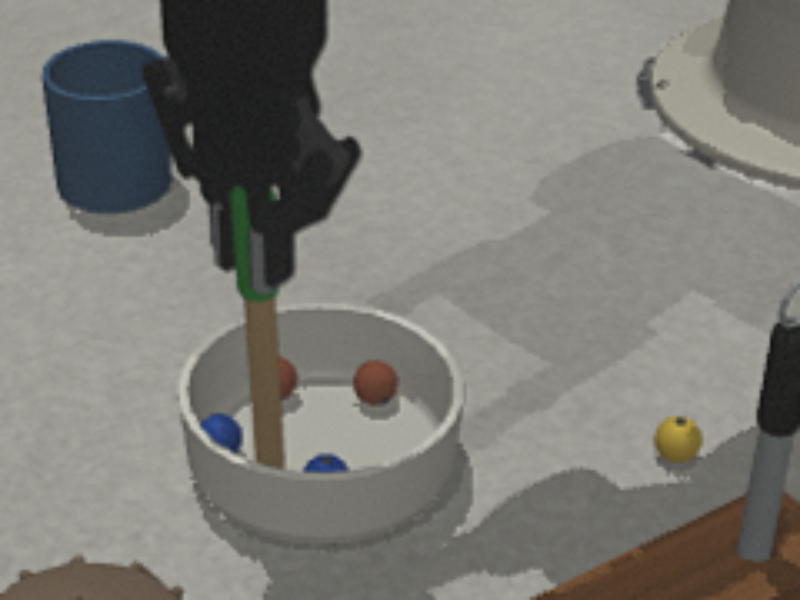

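The stick is still upright in the bowl at crop pixel (265,400). The beads have shifted and are all inside: reds at (285,378) and (375,382), blues at (222,432) and (326,465), one hidden. I'll keep stirring.

Call:
play_rows(series=[{"dx":0.008,"dy":0.025,"dz":0,"wx":0,"wy":0,"wz":0},{"dx":0.029,"dy":0.04,"dz":0,"wx":0,"wy":0,"wz":0},{"dx":0.055,"dy":0.04,"dz":0,"wx":0,"wy":0,"wz":0},{"dx":0.076,"dy":0.025,"dz":0,"wx":0,"wy":0,"wz":0},{"dx":0.084,"dy":0,"dz":0,"wx":0,"wy":0,"wz":0}])

```text
time: 6.85
tcp_pos: [516.3, 45.5, 171.1]
tool_rot: [[-1.0, -0.002, 0.001], [-0.002, 1.0, 0.0], [-0.001, 0.0, -1.0]]
contact_force: [1.9, 1.7, 0.3]
grip_width: 20.5
grasp_force: 59.0
```

Call:
play_rows(series=[{"dx":-0.008,"dy":-0.025,"dz":0,"wx":0,"wy":0,"wz":0},{"dx":-0.029,"dy":-0.04,"dz":0,"wx":0,"wy":0,"wz":0},{"dx":-0.055,"dy":-0.04,"dz":0,"wx":0,"wy":0,"wz":0},{"dx":-0.076,"dy":-0.025,"dz":0,"wx":0,"wy":0,"wz":0},{"dx":-0.084,"dy":0,"dz":0,"wx":0,"wy":0,"wz":0}])

```text
time: 7.48
tcp_pos: [602.5, 45.4, 170.9]
tool_rot: [[-1.0, 0.001, 0.001], [0.001, 1.0, 0.0], [-0.001, 0.0, -1.0]]
contact_force: [0.0, -0.0, -0.6]
grip_width: 20.4
grasp_force: 59.4
```

Call:
play_rows(series=[{"dx":0.008,"dy":0.025,"dz":0,"wx":0,"wy":0,"wz":0},{"dx":0.029,"dy":0.04,"dz":0,"wx":0,"wy":0,"wz":0},{"dx":0.055,"dy":0.04,"dz":0,"wx":0,"wy":0,"wz":0},{"dx":0.076,"dy":0.025,"dz":0,"wx":0,"wy":0,"wz":0},{"dx":0.084,"dy":0,"dz":0,"wx":0,"wy":0,"wz":0}])

```text
time: 8.1
tcp_pos: [516.5, 45.4, 171.2]
tool_rot: [[-1.0, -0.002, 0.001], [-0.002, 1.0, 0.0], [-0.001, 0.0, -1.0]]
contact_force: [0.6, -0.5, -0.9]
grip_width: 20.7
grasp_force: 59.7
```

Call:
play_rows(series=[{"dx":-0.008,"dy":-0.025,"dz":0,"wx":0,"wy":0,"wz":0},{"dx":-0.029,"dy":-0.04,"dz":0,"wx":0,"wy":0,"wz":0},{"dx":-0.055,"dy":-0.04,"dz":0,"wx":0,"wy":0,"wz":0},{"dx":-0.076,"dy":-0.025,"dz":0,"wx":0,"wy":0,"wz":0},{"dx":-0.084,"dy":0,"dz":0,"wx":0,"wy":0,"wz":0}])

```text
time: 8.72
tcp_pos: [602.0, 45.3, 170.8]
tool_rot: [[-1.0, 0.001, 0.0], [0.001, 1.0, -0.0], [-0.0, -0.0, -1.0]]
contact_force: [-2.4, -0.1, 0.2]
grip_width: 20.8
grasp_force: 59.6
```

```bash
sed -i "s/,s\['grip_width'\].round(1)/,s['grip_width']/" chk.py && python3 chk.py s6
python3 - <<'E'
from h import *
z=np.load('scene0.npz');im=z['im'];hsv=cv2.cvtColor(im,cv2.COLOR_RGB2HSV)
t=np.load('top0.npz');ht=cv2.cvtColor(t['im'],cv2.COLOR_RGB2HSV)
m=cv2.inRange(ht,(105,120,30),(130,255,255));m[:,:235]=0;m[:,340:]=0
for c in cv2.findContours(m,0,2)[0]:
    if cv2.contourArea(c)>40:
        (u,v),r=cv2.minEnclosingCircle(c);print('start blue',(onplane('top',u,v,21)[:2]-[559.5,44.5]).round(0))
E
```

```text
8.775 [602.1  48.3 170.7] [-3.6  4.4 -1.3] 20.64604729717767
stick surface z 70 [600.   50.9] 55
stick surface z 90 [601.6  50.7] 56
stick surface z 110 [602.3  50.6] 56
stick surface z 130 [603.2  50.7] 61
blue (366, 267) [-45.  33.] 55.5
red (307, 266) [ 33. -44.] 96.5
red (334, 251) [-36. -44.] 100.5
start blue [  3. -41.]
start blue [23. 28.]
start blue [ 33. -11.]
```

Call:
play_rows(series=[{"dx":0.008,"dy":0.025,"dz":0,"wx":0,"wy":0,"wz":0},{"dx":0.029,"dy":0.04,"dz":0,"wx":0,"wy":0,"wz":0},{"dx":0.055,"dy":0.04,"dz":0,"wx":0,"wy":0,"wz":0},{"dx":0.076,"dy":0.025,"dz":0,"wx":0,"wy":0,"wz":0},{"dx":0.084,"dy":0,"dz":0,"wx":0,"wy":0,"wz":0}])

```text
time: 9.4
tcp_pos: [516.8, 45.3, 171.3]
tool_rot: [[-1.0, -0.002, 0.002], [-0.002, 1.0, 0.0], [-0.002, 0.0, -1.0]]
contact_force: [0.3, 0.7, -0.7]
grip_width: 20.7
grasp_force: 59.7
```

Call:
play_rows(series=[{"dx":-0.008,"dy":-0.025,"dz":0,"wx":0,"wy":0,"wz":0},{"dx":-0.029,"dy":-0.04,"dz":0,"wx":0,"wy":0,"wz":0},{"dx":-0.055,"dy":-0.04,"dz":0,"wx":0,"wy":0,"wz":0},{"dx":-0.076,"dy":-0.025,"dz":0,"wx":0,"wy":0,"wz":0},{"dx":-0.084,"dy":0,"dz":0,"wx":0,"wy":0,"wz":0}])

```text
time: 10.02
tcp_pos: [602.4, 45.3, 170.9]
tool_rot: [[-1.0, 0.001, 0.001], [0.001, 1.0, 0.0], [-0.001, 0.0, -1.0]]
contact_force: [0.8, -0.2, 0.1]
grip_width: 20.5
grasp_force: 59.6
```

```bash
for i in 1 2 3 4; do python3 chk.py s7; done
python3 - <<'E'
from h import *
im,d=snap('top','t7');a=cv2.imread('pics/s7.png')[170:310,260:440];b=cv2.imread('pics/t7.png')[160:300,200:380]
cv2.imwrite('pics/c7.png',np.hstack([cv2.resize(a,(400,311)),cv2.resize(b,(400,311))]))
E
```

```text
10.075 [602.4  48.2 170.8] [-2.8  2.7 -0.4] 20.968745273819845
stick surface z 70 [602.3  51.1] 56
stick surface z 90 [602.9  50.8] 55
stick surface z 110 [603.3  51.1] 58
stick surface z 130 [604.2  51.2] 63
blue (358, 255) [-61.  -3.] 44.5
red (308, 273) [ 44. -28.] 36.0
red (325, 252) [-19. -52.] 50.5
10.125 [601.7  47.  170.7] [-0.9 -0.8 -0.9] 20.831327925352767
stick surface z 70 [601.7  54.1] 56
stick surface z 90 [601.9  54.2] 62
stick surface z 110 [603.6  54.2] 58
stick surface z 130 [604.1  53.8] 63
blue (359, 256) [-58.   1.] 46.5
red (308, 273) [ 43. -27.] 29.5
red (326, 252) [-21. -51.] 34.5
10.175 [601.3  45.9 170.7] [-0.7 -0.3 -0.1] 20.724250905810646
stick surface z 70 [601.7  52.8] 55
stick surface z 90 [602.2  52.5] 60
stick surface z 110 [602.5  52.7] 60
stick surface z 130 [603.5  52.7] 56
blue (359, 256) [-58.   1.] 47.0
red (310, 274) [ 43. -25.] 26.5
red (326, 252) [-20. -52.] 36.5
10.225 [601.1  45.1 170.7] [-0.3 -0.   0.2] 20.57120523479632
stick surface z 70 [600.7  51.6] 57
stick surface z 90 [602.1  51.8] 58
stick surface z 110 [602.4  51.3] 62
stick surface z 130 [603.3  52. ] 59
blue (359, 256) [-58.   1.] 38.0
red (310, 274) [ 44. -24.] 24.0
red (326, 252) [-21. -51.] 41.5
```

View pics/c7.png

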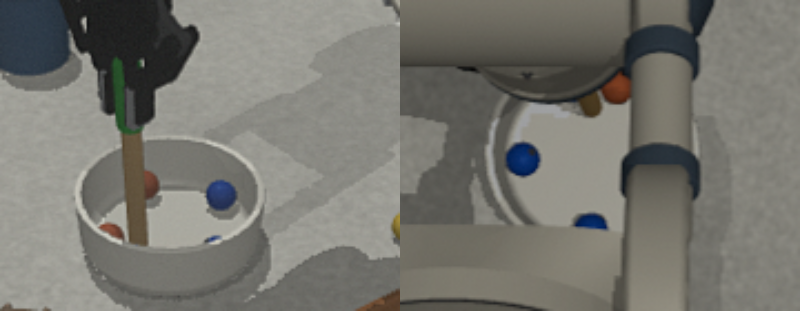

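With the stick held on the +x side, the visible beads are all at new places: reds at crop pixels (148,183) and (110,230), blues at (221,194) and near (213,240). The bowl's own x direction isn't known, so I'll make one more small turn inside the ring. That brings the foot to every side with the beads in these places.

Call:
play_rows(series=[{"dx":0.01,"dy":0,"dz":0,"wx":0,"wy":0,"wz":0},{"dx":0.018,"dy":0.018,"dz":0,"wx":0,"wy":0,"wz":0},{"dx":0.036,"dy":0.026,"dz":0,"wx":0,"wy":0,"wz":0},{"dx":0.054,"dy":0.018,"dz":0,"wx":0,"wy":0,"wz":0},{"dx":0.062,"dy":0,"dz":0,"wx":0,"wy":0,"wz":0}])

```text
time: 10.9
tcp_pos: [537.9, 44.7, 170.5]
tool_rot: [[-1.0, -0.001, -0.0], [-0.001, 1.0, 0.0], [0.0, 0.0, -1.0]]
contact_force: [-0.0, 0.0, -0.4]
grip_width: 20.6
grasp_force: 59.6
```

Call:
play_rows(series=[{"dx":-0.008,"dy":-0.018,"dz":0,"wx":0,"wy":0,"wz":0},{"dx":-0.026,"dy":-0.026,"dz":0,"wx":0,"wy":0,"wz":0},{"dx":-0.044,"dy":-0.018,"dz":0,"wx":0,"wy":0,"wz":0},{"dx":-0.052,"dy":0,"dz":0,"wx":0,"wy":0,"wz":0},{"dx":-0.026,"dy":0,"dz":0,"wx":0,"wy":0,"wz":0}])

```text
time: 11.52
tcp_pos: [567.1, 45.3, 170.1]
tool_rot: [[-1.0, -0.001, 0.002], [-0.001, 1.0, 0.0], [-0.002, 0.0, -1.0]]
contact_force: [-0.5, 1.0, -1.2]
grip_width: 20.4
grasp_force: 59.6
```

```bash
python3 chk.py s8;python3 chk.py s8
python3 - <<'E'
from h import *
im,d=snap('top','t8');ht=cv2.cvtColor(im,cv2.COLOR_RGB2HSV)
for nm,lo,hi in(('blue',(105,120,30),(130,255,255)),('red',(0,110,40),(12,255,255))):
  m=cv2.inRange(ht,lo,hi);m[:,:225]=0;m[:,350:]=0;m[:150]=0;m[310:]=0
  for c in cv2.findContours(m,0,2)[0]:
    if cv2.contourArea(c)>30:
        (u,v),r=cv2.minEnclosingCircle(c);print('top',nm,(onplane('top',u,v,21)[:2]-[559.5,44.5]).round(0),cv2.contourArea(c))
E
```

```text
11.575 [562.3  45.2 169.7] [-3.4  1.3 -0.4] 20.688760001920194
stick surface z 70 [567.   51.1] 56
stick surface z 90 [567.9  50.7] 59
stick surface z 110 [568.4  50.8] 57
stick surface z 130 [568.5  51.1] 56
blue (359, 256) [-58.   1.] 54.0
red (310, 274) [ 43. -23.] 22.5
red (324, 252) [-18. -53.] 88.5
11.625 [563.3  45.  169.9] [-1.1  0.1 -1.2] 20.47285340655747
stick surface z 70 [561.8  50.8] 56
stick surface z 90 [562.6  50.8] 60
stick surface z 110 [563.8  50.7] 56
stick surface z 130 [564.1  51. ] 55
blue (358, 256) [-58.   1.] 45.5
red (310, 274) [ 43. -23.] 21.5
red (324, 253) [-18. -52.] 93.5
top blue [-57.   2.] 146.0
```

Call:
play_rows(series=[{"dx":0,"dy":0,"dz":-0.015,"wx":0,"wy":0,"wz":0},{"dx":0,"dy":0,"dz":-0.04,"wx":0,"wy":0,"wz":0},{"dx":0,"dy":0,"dz":-0.07,"wx":0,"wy":0,"wz":0},{"dx":0,"dy":0,"dz":-0.1,"wx":0,"wy":0,"wz":0},{"dx":0,"dy":0,"dz":-0.12,"wx":0,"wy":0,"wz":0}])

```text
time: 12.3
tcp_pos: [566.2, 44.3, 293.1]
tool_rot: [[-1.0, 0.0, 0.003], [0.0, 1.0, -0.0], [-0.003, -0.0, -1.0]]
contact_force: [0.9, 0.6, -1.5]
grip_width: 20.4
grasp_force: 59.6
```

```bash
python3 - <<'E'
from h import *
im,d=snap('scene','s9');s=env.get_state();T=s['tcp_pos'];print(s['time'],T.round(1),s['grip_width'])
P=cloud('scene',d);Q=P[(d>0)&(np.hypot(P[...,0]-T[0],P[...,1]-T[1])<30)&(P[...,2]>90)&(P[...,2]<T[2]-20)]
print('foot z',Q[:,2].min())
for z in range(140,260,20):
    q=Q[abs(Q[:,2]-z)<7]
    if len(q)>5: print(z,q.mean(0)[:2].round(1))
cv2.imwrite('pics/c9.png',cv2.resize(cv2.imread('pics/s9.png')[60:330,230:470],(533,600)))
E
python3 chk.py s9
```

```text
12.35 [567.   44.3 295.2] 20.52553092232595
foot z 141.1995713098387
140 [564.9  50. ]
160 [565.5  49.8]
180 [565.3  50. ]
200 [566.8  50.1]
220 [567.5  49.9]
240 [567.3  50.2]
12.4 [566.8  44.3 293.5] [-0.6 -0.  -1.1] 20.712535075653673
blue (358, 256) [-59.  -2.] 31.5
red (310, 274) [ 43. -23.] 21.5
red (324, 253) [-18. -52.] 92.0
```

View pics/c9.png

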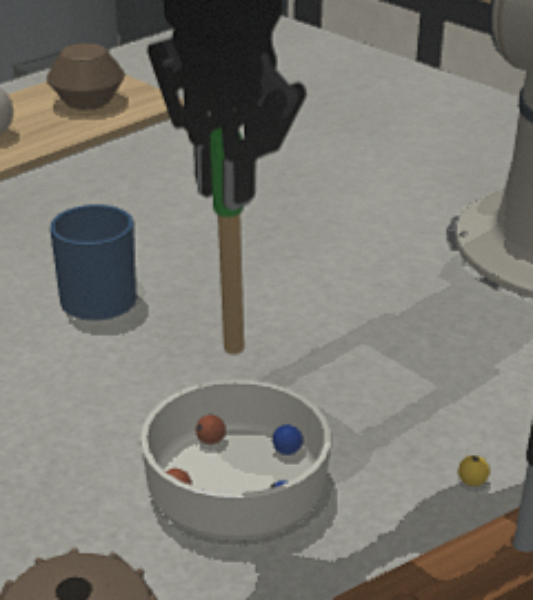

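The stick is clear, with its foot at about 139 mm. The visible beads rest in the bowl at crop pixels (210,428), (287,438), (178,478) and (278,484), with one blue hidden by the front wall. Now to the jar.

Call:
play_rows(series=[{"dx":0.009,"dy":-0.03,"dz":0,"wx":0,"wy":0,"wz":0},{"dx":0.024,"dy":-0.079,"dz":0,"wx":0,"wy":0,"wz":0},{"dx":0.039,"dy":-0.128,"dz":0,"wx":0,"wy":0,"wz":0},{"dx":0.054,"dy":-0.177,"dz":0,"wx":0,"wy":0,"wz":0},{"dx":0.069,"dy":-0.227,"dz":0,"wx":0,"wy":0,"wz":0}])

```text
time: 13.02
tcp_pos: [495.7, -184.2, 290.1]
tool_rot: [[-1.0, -0.0, -0.0], [-0.0, 1.0, 0.0], [0.0, 0.0, -1.0]]
contact_force: [0.7, 0.2, -0.8]
grip_width: 20.7
grasp_force: 59.6
```

Call:
play_rows(series=[{"dx":0.014,"dy":-0.045,"dz":0,"wx":0,"wy":0,"wz":0},{"dx":0.023,"dy":-0.076,"dz":0,"wx":0,"wy":0,"wz":0},{"dx":0.027,"dy":-0.0885,"dz":0,"wx":0,"wy":0,"wz":0},{"dx":0.027,"dy":-0.0885,"dz":0,"wx":0,"wy":0,"wz":0},{"dx":0.027,"dy":-0.0885,"dz":0,"wx":0,"wy":0,"wz":0}])

```text
time: 13.65
tcp_pos: [469.6, -270.1, 290.2]
tool_rot: [[-1.0, -0.001, -0.0], [-0.001, 1.0, 0.0], [0.0, 0.0, -1.0]]
contact_force: [0.4, 0.7, -0.7]
grip_width: 20.7
grasp_force: 59.6
```

Run:
```python
from h import *
im,d=snap('scene','s10');s=env.get_state();T=s['tcp_pos'];print(s['time'],T.round(1),s['grip_width'],s['q'].round(0))
P=cloud('scene',d);Q=P[(d>0)&(np.hypot(P[...,0]-T[0],P[...,1]-T[1])<30)&(P[...,2]>100)&(P[...,2]<T[2]-20)]
print('foot z',Q[:,2].min())
for z in range(140,260,20):
    q=Q[abs(Q[:,2]-z)<7]
    if len(q)>5: print(z,q.mean(0)[:2].round(1))
e=np.array(eyes.camera_info('scene')['eye'])[:2]-T[:2];print('dir to cam',e/np.linalg.norm(e))
```

```text
13.7 [ 469.6 -270.1  290.3] 20.399912951185165 [ -36.   19.   86.    0.   75. -126.]
foot z 138.03701298452063
140 [ 467.7 -263.3]
160 [ 468.1 -264.1]
180 [ 468.9 -263.9]
200 [ 469.3 -263.3]
220 [ 469.9 -263.7]
240 [ 470.9 -263.8]
dir to cam [0.56415953 0.82566581]
```

Call:
play_rows(series=[{"dx":0,"dy":0,"dz":0.015,"wx":0,"wy":0,"wz":0},{"dx":0,"dy":0,"dz":0.04,"wx":0,"wy":0,"wz":0},{"dx":0,"dy":0,"dz":0.065,"wx":0,"wy":0,"wz":0},{"dx":0,"dy":0,"dz":0.09,"wx":0,"wy":0,"wz":0},{"dx":0,"dy":0,"dz":0.105,"wx":0,"wy":0,"wz":0}])

```text
time: 14.32
tcp_pos: [468.8, -270.3, 183.5]
tool_rot: [[-1.0, -0.001, -0.002], [-0.001, 1.0, 0.001], [0.002, 0.001, -1.0]]
contact_force: [0.0, 0.1, -0.4]
grip_width: 20.7
grasp_force: 59.6
```

Call:
play_rows(series=[{"dx":0,"dy":0,"dz":0.006,"wx":0,"wy":0,"wz":0},{"dx":0,"dy":0,"dz":0.012,"wx":0,"wy":0,"wz":0},{"dx":0,"dy":0,"dz":0.018,"wx":0,"wy":0,"wz":0},{"dx":0,"dy":0,"dz":0.02,"wx":0,"wy":0,"wz":0},{"dx":0,"dy":0,"dz":0.02,"wx":0,"wy":0,"wz":0}])

```text
time: 14.95
tcp_pos: [469.3, -271.2, 165.4]
tool_rot: [[-1.0, -0.0, 0.0], [-0.0, 1.0, -0.0], [-0.0, -0.0, -1.0]]
contact_force: [-0.4, -0.5, -1.3]
grip_width: 20.7
grasp_force: 59.6
```

Call:
play_rows(series=[{"dx":0,"dy":0,"dz":0,"wx":0,"wy":0,"wz":0},{"dx":0,"dy":0,"dz":0,"wx":0,"wy":0,"wz":0},{"dx":0,"dy":0,"dz":0,"wx":0,"wy":0,"wz":0},{"dx":0,"dy":0,"dz":-0.01,"wx":0,"wy":0,"wz":0},{"dx":0,"dy":0,"dz":-0.03,"wx":0,"wy":0,"wz":0}], fingers=0.085)

```text
time: 15.58
tcp_pos: [469.0, -271.0, 195.7]
tool_rot: [[-1.0, -0.0, -0.001], [-0.0, 1.0, 0.001], [0.001, 0.001, -1.0]]
contact_force: [0.2, -0.2, 0.1]
grip_width: 84.7
grasp_force: 0.0
```

Call:
play_rows(series=[{"dx":0,"dy":0,"dz":-0.03,"wx":0,"wy":0,"wz":0},{"dx":0,"dy":0,"dz":-0.06,"wx":0,"wy":0,"wz":0},{"dx":0,"dy":0,"dz":-0.09,"wx":0,"wy":0,"wz":0},{"dx":0,"dy":0,"dz":-0.12,"wx":0,"wy":0,"wz":0},{"dx":0,"dy":0,"dz":-0.12,"wx":0,"wy":0,"wz":0}])

```text
time: 16.2
tcp_pos: [470.0, -271.7, 318.1]
tool_rot: [[-1.0, -0.0, 0.004], [-0.0, 1.0, -0.003], [-0.004, -0.003, -1.0]]
contact_force: [-0.1, -0.2, -0.2]
grip_width: 85.0
grasp_force: 0.0
```

Run:
```python
from h import *
for _ in range(12): im,d=snap('scene')
snap('scene','s11');im,d=snap('top','t11');s=env.get_state();print(s['time'],s['tcp_pos'].round(1),s['contact_force'].round(1),s['grip_width'])
ht=cv2.cvtColor(im,cv2.COLOR_RGB2HSV)
for nm,lo,hi in(('blue',(105,120,30),(130,255,255)),('red',(0,110,40),(12,255,255))):
  m=cv2.inRange(ht,lo,hi);m[:,:225]=0;m[:,350:]=0;m[:150]=0;m[310:]=0
  for c in cv2.findContours(m,0,2)[0]:
    if cv2.contourArea(c)>30:
        (u,v),r=cv2.minEnclosingCircle(c);print('top',nm,(onplane('top',u,v,21)[:2]-[559.5,44.5]).round(0),cv2.contourArea(c))
a=cv2.imread('pics/s11.png')[60:330,180:420];b=cv2.imread('pics/t11.png')[130:400,220:540]
cv2.imwrite('pics/c11.png',np.hstack([cv2.resize(a,(356,400)),cv2.resize(b,(444,400))[:, :444]]))
```

```text
16.9 [ 469.3 -271.2  315.2] [ 0.3 -0.2 -0.6] 84.77628597460051
top blue [-57.   2.] 147.0
top blue [-3. 53.] 146.5
top blue [53. 15.] 149.5
top red [-18. -53.] 144.0
top red [ 51. -19.] 149.0
```

View pics/c11.png

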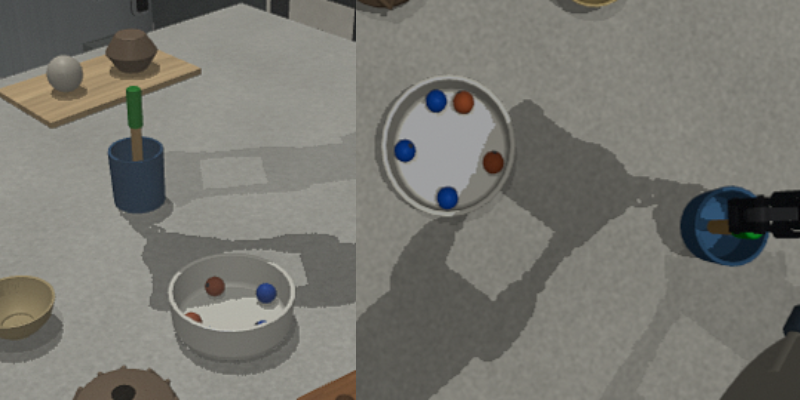

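The stick stands in the blue jar at crop pixel (135,130), released and leaning on the rim. All five beads are in the bowl, each at least 30 mm from any start position of its colour. I'm handing it in.

```bash
python3 -c "
from station import env
print(env.job_done())"
```

```text
the job is handed in; nothing more can be done
None
```

The job is handed in, with no verdict returned: the stick stirred the bowl for three-plus full turns and now stands released in the blue jar, and all five beads are still in the bowl, each measured over 25 mm from where it started.

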